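# Build up a gearbox layshaft

## Task

Build up the small gearbox layshaft that stands upright in the grey assembly stand: slide the large gear wheel onto it first, right down to the shaft's shoulder, then the plain spacer sleeve, then the pinion, and the ball bearing last, each lying flat on the one below. Lower each part all the way down rather than letting it drop, and leave the hex keys, the brass fittings and the parts box as they lie.

Things in the scene. Friction and masses are not known exactly. Their poses are not given: they have to be found in the camera images.
- shaft_stand: Fixed stand with the steel layshaft upright in it. Origin: centre of its underside on the bench, z up along the shaft. Grey round base 86 mm across, 12 mm high, boss 48 mm to z=17; the shaft's shoulder, 34 mm across, has its top at z=22 mm. Above, the shaft is 24 mm thick to z=28.5, tapers to 20 mm at z=31.5, stays 20 mm to z=69 and ends in a cone to 12 mm, tip at z=74 mm. Yaw does not matter.
- gear_wheel: Loose large steel spur gear lying flat, 28 teeth, 60 mm outside diameter, 12 mm thick, round bore of 27 mm through its middle, about 0.2 kg. Origin: centre of its underside, z up along the bore. Gripped across the teeth. In place its origin is at 22 mm above the stand's underside.
- spacer_sleeve: Loose plain steel sleeve standing on end, 30 mm outside diameter, 14 mm high, bore 23 mm, about 0.04 kg; the smallest of the rings. Origin: centre of its underside, z up along the bore. In place (on the gear wheel) its origin is at 34 mm above the stand's underside.
- pinion: Loose small steel spur gear lying flat, 18 teeth, 40 mm outside diameter, 12 mm thick, bore 23 mm, about 0.08 kg. Origin: centre of its underside, z up along the bore. In place (on the sleeve) its origin is at 48 mm above the stand's underside.
- ball_bearing: Loose steel ball bearing lying flat, smooth outside, an inner and an outer ring with a dark gap and balls between, 42 mm outside diameter, 12 mm thick, bore 23 mm, about 0.07 kg. Origin: centre of its underside, z up along the bore. In place (on the pinion) its origin is at 60 mm above the stand's underside; the shaft's tip then stands 2 mm out of it.
- hex_keys: Bystander, loose: blue folding hex key set, 30 x 90 x 26 mm, long along its own y; origin at the centre of its underside.
- fitting_a: Bystander, loose: brass pipe fitting with a black top standing upright, 16 mm across, 26 mm high; origin at the centre of its underside.
- fitting_b: Bystander, loose: a second, equal brass pipe fitting, 16 mm across, 26 mm high; origin at the centre of its underside.
- parts_box: Bystander, loose: small plastic box with a blue lid, 53 x 75 x 26 mm, long along its own y; origin at the centre of its underside.
- tape_dispenser: Fixed bystander behind the work, heavy black tape dispenser, 147 mm high, 78 mm wide; it reaches 105 mm from its origin (centre of its underside) towards the robot and as far away from it.
Not all that is in view belongs to the job. Leave any orange look-alike of the pinion alone.

How it is judged:
On the way, in this order (a step that is already met when the one before it is completed fails the run):
1. the large gear wheel lies down on the shaft's shoulder (horizontal distance between gear_wheel and shaft_stand below 0.004 m and z of gear_wheel in the frame of shaft_stand between 0.0195 and 0.0245 m and angle between gear_wheel's own z axis and vertical below 0.08 rad), for 0.2 s.
2. the spacer sleeve lies on the gear wheel (horizontal distance between spacer_sleeve and shaft_stand below 0.004 m and z of spacer_sleeve in the frame of shaft_stand between 0.0315 and 0.0365 m and angle between spacer_sleeve's own z axis and vertical below 0.08 rad), for 0.2 s.
3. the pinion lies on the spacer sleeve (horizontal distance between pinion and shaft_stand below 0.004 m and z of pinion in the frame of shaft_stand between 0.0455 and 0.0505 m and angle between pinion's own z axis and vertical below 0.08 rad), for 0.2 s.
4. the ball bearing lies on the pinion (horizontal distance between ball_bearing and shaft_stand below 0.004 m and z of ball_bearing in the frame of shaft_stand between 0.0575 and 0.0625 m and angle between ball_bearing's own z axis and vertical below 0.08 rad), for 0.2 s.
At the end, for the whole second after the job is handed in: On the shaft from the shoulder up: large gear wheel, spacer sleeve, pinion, ball bearing; each within 4 mm of the shaft axis, within 2.5 mm of its height in place (22, 34, 48, 60 mm above the stand underside), tilted less than 0.08 rad, released and at rest (all of step 1 and all of step 2 and all of step 3 and all of step 4 and linear speed of each of gear_wheel, spacer_sleeve, pinion, ball_bearing below 0.02 m/s); the robot touches nothing.
It fails at once if the large gear wheel is dropped down the shaft (faster than 0.5 m/s while threaded on it) (horizontal distance between gear_wheel and shaft_stand below 0.008 m and z of gear_wheel in the frame of shaft_stand below 0.072 m and linear speed of gear_wheel above 0.5 m/s).
It fails at once if the spacer sleeve is dropped down the shaft (faster than 0.5 m/s while threaded on it) (horizontal distance between spacer_sleeve and shaft_stand below 0.008 m and z of spacer_sleeve in the frame of shaft_stand below 0.072 m and linear speed of spacer_sleeve above 0.5 m/s).
It fails at once if the pinion is dropped down the shaft (faster than 0.5 m/s while threaded on it) (horizontal distance between pinion and shaft_stand below 0.008 m and z of pinion in the frame of shaft_stand below 0.072 m and linear speed of pinion above 0.5 m/s).
It fails at once if the ball bearing is dropped down the shaft (faster than 0.5 m/s while threaded on it) (horizontal distance between ball_bearing and shaft_stand below 0.008 m and z of ball_bearing in the frame of shaft_stand below 0.072 m and linear speed of ball_bearing above 0.5 m/s).
It fails at once if a bystander (hex key set, brass fitting, or parts box) is shifted by more than 30 mm (distance of any of hex_keys, fitting_a, fitting_b, parts_box from where it was at the start of the episode above 0.03 m).
It also fails if it takes over 112 s, if anything falls off the work surface, if the arm or the gripper's body presses on something with over 40 N, if the wrist force passes 120 N, or if a joint passes its speed limit or range.

## Robot

A 6-joint arm with a two-finger parallel gripper is mounted at the origin on a cart in front of the work surface, level with it; the furniture and walls round the work are solid. World frame = base frame: x ahead of the robot, y to its left, z up, the work surface at z = 0. Lengths are in m, angles in rad, forces in N, time in s.
With the tool pointing down it reaches from about 0.375 to 0.975 m from the base axis. Payload 3.8 kg.
Tool frame: the origin (TCP) lies midway between the tips of the shut fingers; the grasp point (between the pads) lies 19 mm behind it; z points along the fingers, y is the line along which they close (so a half turn about z gives the same grasp; the last joint's range is limited). The gripper opens to 85 mm and grips with 20 to 120 N. Pads are 22 mm wide; open, the fingers measure 114 mm over their backs; the gripper's body (76 mm by 85 mm) begins 54 mm behind the grasp point. The pads swing forward as they close: fully open they stand 13 mm farther back than shut.
Start: joints at [-0.037, 0.264, 1.604, -0, 1.274, -0.037], TCP at [0.675, -0, 0.231] pointing down, gripper open.
Joint ranges: [-2.63, 2.63], [-0.94, 2.18], [0.31, 2.57], [-1.31, 4.45], [0, 2.66], [-2.55, 2.55]. Speed limits (rad/s): [2.57, 2.57, 3.14, 3.14, 3.14, 3.14].

## Interface

Orientations are given as a rotation vector (axis times angle).
In Python, from workcell import status, read_camera, workorder, masks_of gives the robot as it stands.
- The arm moves only by the tool drive_tool, never from a script. Its argument "rows" is a list of rows, each a list of 7 numbers: the turn, a rotation vector about the tool's x, y, z in degrees, then the shift along the tool's x, y, z in m, then the opening, from 0 (shut) to 1 (fully open). In form: [[ax, ay, az, tx, ty, tz, claw], ...]. A call has 1 to 8 rows; each row shifts and turns the commanded pose from where the row before left it, along the tool's axes as they then stand; what a row does not reach is not made up. A row lasts 1/12 s, in which the tool goes at most 41.7 mm and 7.16 degrees, less where a joint would pass 70% of its speed; a pose out of reach is approached as far as the arm can. A call is refused whole if a number of a shift passes 0.0417 or a number of a turn 7.16, either way. A call with a gripper value outside its range is refused whole. The fingers move at their own pace and stop on an object; "force" is the grip in N (left out, the last holds). Time passes only in rows, so rows that do not move let the fingers close. It gives the time, the measured TCP pose, the force, the opening and the grip force at its end, in the units of the state.
- status.read_state(): the state, without advancing time (a new reading comes with each control period).
- read_camera(name): name is "scene" or "side" or "wrist"; returns a dict with "color" (384x512x3 uint8, red, green, blue), "intrinsics" (3x3 intrinsics, pixels), "D" ([k1, k2, p1, p2, k3] as OpenCV has them; the pictures are not rectified), "world_from_camera" (4x4, takes a point from camera to world coordinates); the wrist camera has in their place "mount" (4x4, takes a point from camera to tool coordinates, whose origin is the TCP and whose axes are the flange's). Camera axes: x right, y up, looking along -z (the intrinsics and any distortion apply to the point x, -y, -z); pixel columns grow to the right and rows downward; lengths in m; the calibration is good to about 2 mm. A picture is of the moment at which its call begins: read the wrist's pose just before it. There is no depth.
- workorder.finish_job(): hands the job in; it is judged then, once.
Trained networks look in a picture, given as the dict that the camera call returned (one of the last four; its "shot" number tells which), for a name from the list of things; names that differ only in an ending like _2 or _b are one class to them, and where a whole thing is asked for, a point or a joint stands for the part that bears it (a point fixed in the world has none). Each returns a list of dicts, best first, with "score" (0 to 1); they miss things now and then, are a little off and sometimes report something else, mostly with a low value. They report only what shows in the picture. A call takes as long as a camera call. They do not tell look-alikes from the thing itself.
- masks_of(picture, name): "mask" (384x512 bool, what is visible of it) and "bbox" ([left, top, right, bottom] in pixels, round what is visible of it).
The state is a dict: "time": time; "q": joint angles; "joint_vel": joint speeds; "joint_torque": joint torques, N m; "tool_pos": TCP position; "tcp_rot": TCP orientation; "wrist_force": force on the tool from outside, world axes, zero at the start; "torque": the same for the moment, N m; "width": opening from 0.0 (shut) to 1.0 (fully open); "grip_force": force on a finger pad.
Only numpy, scipy, OpenCV 4.12 (cv2) and the standard library are available. Lean on these libraries where they do the work, as an engineer would, in place of code of your own. Each camera call takes 0.05 s, during which the arm holds its last target. There are 200 camera calls.

## Working session

There is one attempt and no reset: what is moved stays moved. The work goes in short steps, Python scripts to look and compute and a tool call to move; the robot and the scene stay as the last step left them, time stands still between calls to the robot, and variables do not carry over. Pictures are saved under pics/ and viewed, at most 14 in all, crops included, and the job is handed in when it is done.

Besides the shell and the picture viewer there is one more tool, called after "Emit:" as a command line: name --pt "numbers of a row" for each row, then --argument value for the rest. drive_tool: Moves the arm, as the interface text tells. Its arguments: {"type":"object","properties":{"rows":{"type":"array"},"force":{"type":"number"}},"required":["rows"]}

```bash
ls; mkdir -p pics
cat > h.py <<'E'
import numpy as np, cv2
from scipy.spatial.transform import Rotation as R
from workcell import status, read_camera, workorder, masks_of
def wfc(p):
    if 'world_from_camera' in p and p['world_from_camera'] is not None: return np.array(p['world_from_camera'])
    T=np.eye(4);T[:3,:3]=R.from_rotvec(p['st']['tcp_rot']).as_matrix();T[:3,3]=p['st']['tool_pos']
    return T@np.array(p['mount'])
def shot(n):
    st=status.read_state(); p=read_camera(n); p['st']=st; return p
def ray(p,uv):
    uv=np.array(uv,float).reshape(-1,1,2)
    n=cv2.undistortPoints(uv,np.array(p['intrinsics']),np.array(p['D'])).reshape(-1,2)
    d=np.c_[n[:,0],-n[:,1],-np.ones(len(n))]; T=wfc(p)
    return T[:3,3],d@T[:3,:3].T
def atz(p,uv,z):
    o,d=ray(p,uv); return o+d*((z-o[2])/d[:,2])[:,None]
def proj(p,X):
    T=np.linalg.inv(wfc(p)); c=np.atleast_2d(X)@T[:3,:3].T+T[:3,3]
    c=c*[1,-1,-1]
    return cv2.projectPoints(c,np.zeros(3),np.zeros(3),np.array(p['intrinsics']),np.array(p['D']))[0].reshape(-1,2)
def save(p,f,s=1): cv2.imwrite('pics/'+f,cv2.resize(p['color'][:,:,::-1],None,fx=s,fy=s))
E
cat > a.py <<'E'
from h import *
s=status.read_state(); print({k:np.round(v,3) for k,v in s.items()})
names="shaft_stand gear_wheel spacer_sleeve pinion ball_bearing hex_keys fitting_a parts_box tape_dispenser".split()
hs=dict(shaft_stand=.012,gear_wheel=.012,spacer_sleeve=.014,pinion=.012,ball_bearing=.012,hex_keys=.026,fitting_a=.026,parts_box=.026,tape_dispenser=.147)
ims=[]
for c in ('scene','side','wrist'):
    p=shot(c); im=p['color'][:,:,::-1].copy(); print(c,np.round(wfc(p)[:3,3],3))
    for n in names:
        for m in masks_of(p,n):
            if m['score']<.3: continue
            v,u=np.nonzero(m['mask']); 
            P=atz(p,np.c_[u,v],hs[n]); hu=P[:,:2]; 
            (cx,cy),r=cv2.minEnclosingCircle(hu.astype(np.float32))
            print(n,round(m['score'],2),np.round(m['bbox']),'mean@h',np.round(hu.mean(0),3),'circ',np.round([cx,cy,r],3))
    cv2.imwrite(f'pics/{c}0.png',im)
    ims.append(im)
E
python3 a.py
```

```text
pics
{'time': np.float64(0.0), 'q': array([-0.037,  0.265,  1.605,  0.   ,  1.274, -0.037]), 'joint_vel': array([-0.   ,  0.   ,  0.001, -0.001, -0.   ,  0.001]), 'joint_torque': array([ 1.0000e-03, -5.1512e+01, -3.6731e+01, -0.0000e+00,  1.3000e-02,
        0.0000e+00]), 'tool_pos': array([0.674, 0.   , 0.23 ]), 'tcp_rot': array([-2.22e+00, -2.22e+00,  2.00e-03]), 'wrist_force': array([-0.066,  0.441,  0.852]), 'torque': array([-0.002, -0.028,  0.023]), 'grip_force': np.float64(0.0), 'width': np.float64(1.003)}
scene [ 0.249 -0.36   0.542]
shaft_stand 0.76 [246. 193. 281. 234.] mean@h [0.579 0.189] circ [0.588 0.204 0.069]
gear_wheel 0.89 [298. 262. 330. 284.] mean@h [ 0.575 -0.002] circ [ 0.575 -0.001  0.034]
spacer_sleeve 0.6 [217. 258. 232. 272.] mean@h [0.429 0.1  ] circ [0.43  0.099 0.021]
spacer_sleeve 0.45 [297. 264. 328. 286.] mean@h [ 0.574 -0.003] circ [ 0.575 -0.003  0.032]
pinion 0.61 [211. 226. 228. 242.] mean@h [0.459 0.191] circ [0.459 0.191 0.024]
pinion 0.5 [186. 207. 202. 222.] mean@h [0.434 0.278] circ [0.436 0.278 0.024]
ball_bearing 0.86 [256. 313. 278. 339.] me
[... 1327 characters left out ...]
0.059] circ [ 0.444 -0.061  0.025]
shaft_stand 0.41 [150. 138. 197. 186.] mean@h [0.583 0.003] circ [0.583 0.003 0.03 ]
gear_wheel 0.61 [150. 136. 197. 187.] mean@h [0.583 0.003] circ [0.582 0.002 0.031]
spacer_sleeve 0.89 [12. 58. 50. 87.] mean@h [0.436 0.104] circ [0.436 0.104 0.019]
pinion 0.7 [122.   1. 198.  29.] mean@h [0.582 0.16 ] circ [0.582 0.169 0.039]
pinion 0.7 [13. 54. 50. 86.] mean@h [0.435 0.105] circ [0.435 0.104 0.019]
ball_bearing 0.91 [ 45. 194.  84. 228.] mean@h [ 0.444 -0.06 ] circ [ 0.443 -0.059  0.025]
ball_bearing 0.35 [149. 139. 199. 188.] mean@h [0.583 0.002] circ [0.583 0.001 0.03 ]
fitting_a 0.69 [ 94.  64. 122.  82.] mean@h [0.524 0.101] circ [0.524 0.1   0.011]
```

Run:
```python
import cv2
a=cv2.imread('pics/scene0.png'); cv2.imwrite('pics/s1.png',cv2.resize(a[170:350,140:360],None,fx=3.6,fy=3.3,interpolation=2))
```

```text
(no output)
```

View pics/s1.png

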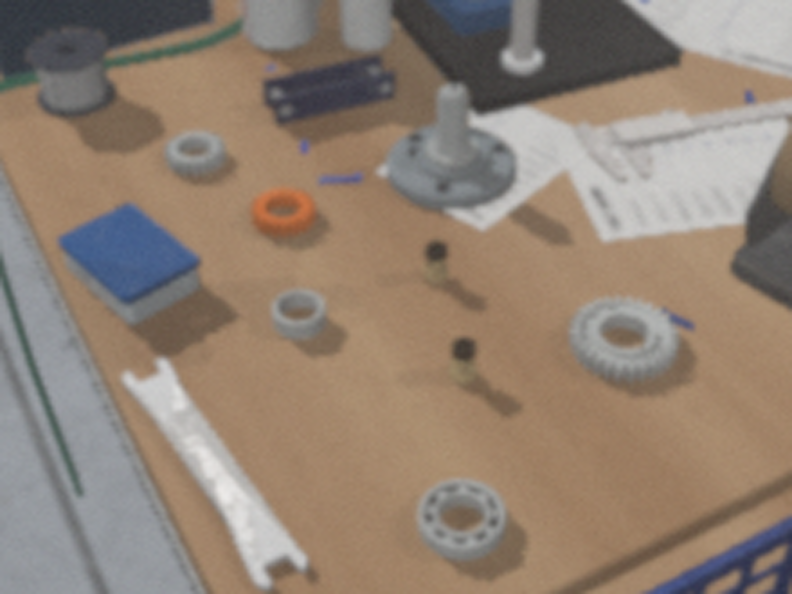

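View pics/wrist0.png

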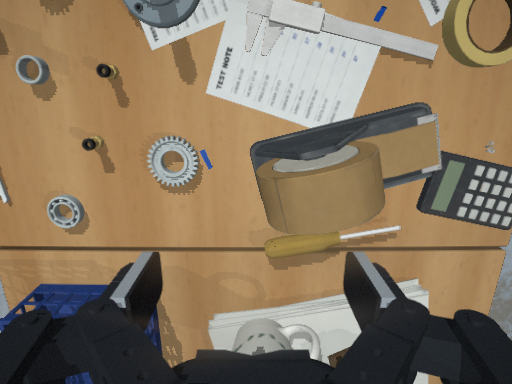

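The real pinion is the steel one at (0.434, 0.278); the orange look-alike is at (0.46, 0.19). The wrist image also shows the gear (172,160), bearing (65,211), sleeve (32,70) and fittings (106,71) and (91,144). I'll move to a better viewpoint.

Emit:
drive_tool --pt "0 0 0 0.012 -0.034 0 1" --pt "0 0 0 0.012 -0.034 0 1" --pt "0 0 0 0.012 -0.034 0 1" --pt "0 0 0 0.012 -0.034 0 1" --pt "0 0 0 0.012 -0.034 0 1" --pt "0 0 0 0 0 0 1" --pt "0 0 0 0 0 0 1"

```text
time: 2.08
tool_pos: [0.5035, 0.0605, 0.2314]
tcp_rot: [2.22, 2.223, 0.001]
wrist_force: [0.1, -0.5, -0.0]
width: 1.001
grip_force: 0.0
```

```bash
cat > b.py <<'E'
from h import *
import sys
p=shot('wrist'); s=p['st']; print('t',s['time'],'tcp',np.round(s['tool_pos'],4),np.round(s['tcp_rot'],3)); print(np.round(wfc(p),3).tolist())
hs=dict(shaft_stand=.012,gear_wheel=.012,spacer_sleeve=.014,pinion=.012,ball_bearing=.012,hex_keys=.026,fitting_a=.026,parts_box=.026)
for n in sys.argv[2:] or hs:
    for m in masks_of(p,n):
        if m['score']<.3: continue
        mk=m['mask'].astype(np.uint8); cs=max(cv2.findContours(mk,0,1)[0],key=cv2.contourArea)
        P=atz(p,cs.reshape(-1,2),hs[n])[:,:2].astype(np.float32)
        if len(P)<6: continue
        e=cv2.fitEllipse(P); (cx,cy),r=cv2.minEnclosingCircle(P)
        print(n,round(m['score'],2),np.round(m['bbox']),'ell',np.round(e[0],4),np.round(e[1],4),'circ',np.round([cx,cy,r],4),'rgb',p['color'][m['mask']].mean(0).round())
cv2.imwrite('pics/'+sys.argv[1],p['color'][:,:,::-1])
E
python3 b.py w1.png
```

```text
t 2.0833 tcp [0.5035 0.0605 0.2314] [2.220e+00 2.223e+00 1.000e-03]
[[1.0, -0.003, -0.002, 0.504], [0.003, 0.953, 0.302, 0.137], [0.001, -0.302, 0.953, 0.374], [0.0, 0.0, 0.0, 1.0]]
shaft_stand 0.94 [283.   0. 362.  87.] ell [0.5787 0.1886] [0.0844 0.0854] circ [0.5788 0.1884 0.0439] rgb [113. 124. 129.]
gear_wheel 0.87 [293. 186. 340. 231.] ell [0.5807 0.0036] [0.0591 0.0594] circ [0.5811 0.0035 0.0308] rgb [156. 161. 157.]
spacer_sleeve 0.61 [172. 109. 202. 138.] ell [0.4323 0.1061] [0.0299 0.0317] circ [0.4321 0.1064 0.0165] rgb [146. 148. 143.]
pinion 0.68 [196.  16. 231.  58.] ell [0.4631 0.1951] [0.0346 0.0368] circ [0.4634 0.1949 0.0194] rgb [194.  99.   6.]
ball_bearing 0.71 [183. 237. 219. 270.] ell [ 0.4409 -0.0588] [0.0401 0.0461] circ [ 0.4408 -0.0588  0.0236] rgb [144. 145. 140.]
fitting_a 0.73 [256. 122. 274. 138.] ell [0.5179 0.1037] [0.012  0.0151] circ [0.518  0.1038 0.0078] rgb [70. 63. 50.]
fitting_a 0.55 [237. 186. 247. 202.] ell [0.4924 0.0299] [0.0133 0.0213] circ [0.4938 0.0295 0.0105] rgb [94. 83. 60.]
```

View pics/w1.png

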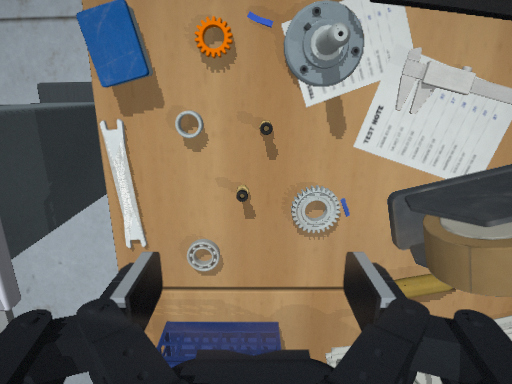

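The view is clear: gear (316,210), stand (323,43), sleeve (188,124), bearing (203,256), orange pinion (213,37), fittings (266,129) and (242,195). Next I'll go over the gear and lower.

Emit:
drive_tool --pt "0 0 0 -0.019 0.026 0.02 1" --pt "0 0 0 -0.019 0.026 0.03 1" --pt "0 0 0 -0.019 0.0255 0.03 1" --pt "0 0 0 0 0 0.03 1" --pt "0 0 0 0 0 0 0.95" --pt "0 0 0 0 0 0 0.95"

```text
time: 3.03
tool_pos: [0.5779, 0.0046, 0.1218]
tcp_rot: [-2.219, -2.217, 0.007]
wrist_force: [-0.6, 0.3, -0.0]
width: 0.952
grip_force: 0.0
```

```bash
python3 b.py w2.png gear_wheel
```

```text
t 3.0333 tcp [0.5779 0.0046 0.1218] [-2.219 -2.217  0.007]
[[1.0, -0.003, 0.006, 0.579], [0.001, 0.953, 0.302, 0.081], [-0.006, -0.302, 0.953, 0.264], [0.0, 0.0, 0.0, 1.0]]
gear_wheel 0.89 [225. 162. 292. 225.] ell [0.5813 0.0033] [0.0547 0.0574] circ [0.5814 0.0031 0.0293] rgb [159. 169. 168.]
```

View pics/w2.png

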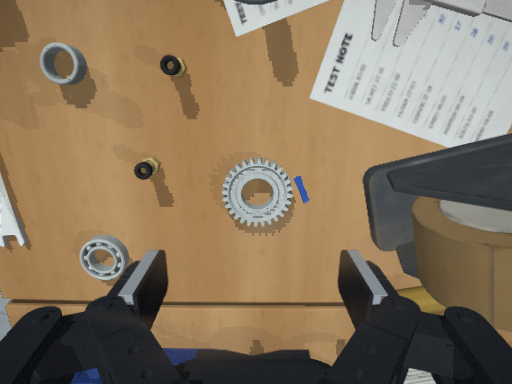

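Emit:
drive_tool --pt "0 0 0 0 0 0.03 0.95" --pt "0 0 0 0 0 0.03 0.95" --pt "0 0 0 0 0 0.02 0.95" --pt "0 0 0 0 0 0 0.95" --pt "0 0 0 0 0 0 0.95" --pt "0 0 0 0 0 0 0.95"

```text
time: 3.63
tool_pos: [0.5821, 0.0052, 0.0473]
tcp_rot: [2.218, 2.22, 0.005]
wrist_force: [-0.3, -1.3, 0.6]
width: 0.947
grip_force: 0.0
```

```bash
python3 b.py w3.png gear_wheel; python3 b.py w3.png gear_wheel
```

```text
t 3.6333 tcp [0.5821 0.0052 0.0473] [2.218 2.22  0.005]
[[1.0, -0.001, -0.005, 0.582], [0.002, 0.953, 0.302, 0.082], [0.005, -0.302, 0.953, 0.189], [0.0, 0.0, 0.0, 1.0]]
gear_wheel 0.84 [202. 180. 298. 273.] ell [0.5813 0.0039] [0.0581 0.0586] circ [0.5815 0.0036 0.0311] rgb [156. 163. 161.]
t 3.7333 tcp [0.5823 0.005  0.0474] [2.218 2.219 0.006]
[[1.0, -0.0, -0.006, 0.582], [0.002, 0.953, 0.302, 0.082], [0.005, -0.302, 0.953, 0.19], [0.0, 0.0, 0.0, 1.0]]
gear_wheel 0.55 [205. 183. 297. 275.] ell [0.5811 0.0041] [0.0575 0.058 ] circ [0.5807 0.0039 0.0306] rgb [157. 164. 162.]
```

Emit:
drive_tool --pt "0 0 0 -0.001 0 0.02 0.95" --pt "0 0 0 0 0 0.012 0.95" --pt "0 0 0 0 0 0.009 0.95" --pt "0 0 0 0 0 0 0.95" --pt "0 0 0 0 0 0 0.5" --pt "0 0 0 0 0 0 0.5" --pt "0 0 0 0 0 0 0.5" --pt "0 0 0 0 0 0 0.5" --force 40

```text
time: 4.5
tool_pos: [0.5807, 0.0039, 0.0043]
tcp_rot: [2.221, 2.221, 0.002]
wrist_force: [-1.1, -0.6, 2.0]
width: 0.667
grip_force: 42.9
```

Emit:
drive_tool --pt "0 0 0 0 0 0 0.5" --pt "0 0 0 0 0 0 0.5" --pt "0 0 0 0 0 0 0.5" --pt "0 0 0 0 0 0 0.5"

```text
time: 4.83
tool_pos: [0.5807, 0.0039, 0.0042]
tcp_rot: [2.221, 2.221, 0.002]
wrist_force: [-1.4, 0.4, 4.8]
width: 0.664
grip_force: 43.3
```

Emit:
drive_tool --pt "0 0 0 0 0 -0.02 0.5" --pt "0 0 0 0 0 -0.03 0.5" --pt "0 0 0 0 0 -0.035 0.5" --pt "0 0 0 0.02 0 -0.03 0.5" --pt "0 0 0 0.04 0 0 0.5" --pt "0 0 0 0.03 0 0 0.5" --pt "0 0 0 0 0 0 0.5" --pt "0 0 0 0 0 0 0.5"

```text
time: 5.5
tool_pos: [0.579, 0.0953, 0.1175]
tcp_rot: [-2.218, -2.224, 0.002]
wrist_force: [-1.1, -0.2, -2.1]
width: 0.666
grip_force: 43.8
```

```bash
cat >> b.py <<'E'
E
python3 b.py w4.png shaft_stand gear_wheel;python3 b.py w4.png shaft_stand
```

```text
t 5.5 tcp [0.579  0.0953 0.1175] [-2.218e+00 -2.224e+00  2.000e-03]
[[1.0, -0.005, -0.0, 0.579], [0.005, 0.953, 0.303, 0.172], [-0.001, -0.303, 0.953, 0.26], [0.0, 0.0, 0.0, 1.0]]
shaft_stand 0.77 [193.   9. 311. 127.] ell [0.5798 0.1887] [0.0837 0.0845] circ [0.5799 0.1889 0.0431] rgb [113. 125. 130.]
gear_wheel 0.84 [195. 200. 310. 319.] ell [0.5796 0.0313] [0.1064 0.1079] circ [0.5797 0.0313 0.0576] rgb [146. 153. 152.]
t 5.65 tcp [0.5791 0.0931 0.1172] [-2.221 -2.221  0.003]
[[1.0, -0.002, 0.001, 0.58], [0.001, 0.953, 0.303, 0.17], [-0.002, -0.303, 0.953, 0.259], [0.0, 0.0, 0.0, 1.0]]
shaft_stand 0.64 [195.   6. 309. 126.] ell [0.5799 0.1887] [0.0832 0.0838] circ [0.5799 0.1886 0.0428] rgb [113. 124. 129.]
```

View pics/w4.png

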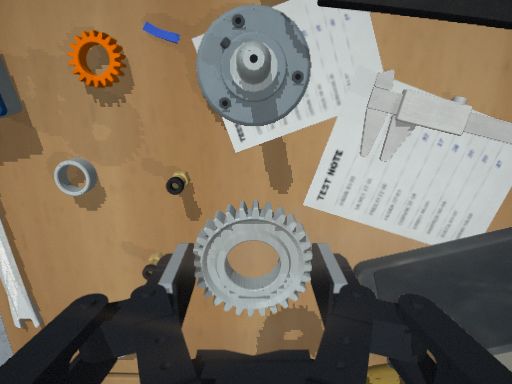

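The gear is held level at (252,262), and the shaft tip shows at (254,58). I'll measure both in one plane each.

```bash
cat > c.py <<'E'
# in-hand: c.py pic name outer_top_height_above_tcp [tip u v]
from h import *
import sys
p=shot('wrist'); s=p['st']; t=np.array(s['tool_pos']); n=sys.argv[2]; zt=t[2]+float(sys.argv[3])
print('tcp',np.round(t,4),np.round(s['tcp_rot'],3),'w',s['width'],'F',np.round(s['wrist_force'],1))
for m in masks_of(p,n)[:2]:
    cs=max(cv2.findContours(m['mask'].astype(np.uint8),0,1)[0],key=cv2.contourArea)
    P=atz(p,cs.reshape(-1,2),zt)[:,:2].astype(np.float32); e=cv2.fitEllipse(P)
    print(n,m['score'],m['bbox'],np.round(e[0],4),np.round(e[1],4),'offset to tcp',np.round(np.array(e[0])-t[:2],4))
# shaft tip: dark hole
g=cv2.cvtColor(p['color'],cv2.COLOR_RGB2GRAY)
tip=proj(p,[.5795,.1887,.074])[0]; u,v=tip.round().astype(int); print('pred tip',tip)
if 12<v<372:
    w=g[v-10:v+11,u-10:u+11].astype(float); y,x=np.mgrid[-10:11,-10:11]; k=(w<90)
    if k.any():
        c=np.array([u+x[k].mean(),v+y[k].mean()]); print('hole',c,k.sum(),np.round(atz(p,c,.074),4))
for m in masks_of(p,'shaft_stand')[:1]:
    cs=max(cv2.findContours(m['mask'].astype(np.uint8),0,1)[0],key=cv2.contourArea)
    e=cv2.fitEllipse(atz(p,cs.reshape(-1,2),.012)[:,:2].astype(np.float32)); print('stand',np.round(e[0],4),np.round(e[1],4))
cv2.imwrite('pics/'+sys.argv[1],p['color'][:,:,::-1])
E
python3 c.py c1.png gear_wheel 0.008
```

```text
tcp [0.5795 0.0928 0.1175] [-2.222e+00 -2.220e+00  2.000e-03] w 0.66488699652835 F [ 0.5  0.2 -2.5]
gear_wheel 0.71 [193.5, 204.3, 313.5, 314.8] [0.5799 0.0936] [0.0575 0.0583] offset to tcp [0.0004 0.0008]
pred tip [251.94020336  58.35514813]
hole [252.43137255  57.52941176] 51 [[0.5798 0.1891 0.074 ]]
stand [0.5797 0.1888] [0.0833 0.0838]
```

Emit:
drive_tool --pt "0 0 0 0.03 0 0 0.5" --pt "0 0 0 0.035 0 0 0.5" --pt "0 0 0 0.02 0 0 0.5" --pt "0 0 0 0.0105 0 0.0 0.5" --pt "0 0 0 0 0 0.015 0.5" --pt "0 0 0 0 0 0 0.5" --pt "0 0 0 0 0 0 0.5" --pt "0 0 0 0 0 0 0.5"

```text
time: 6.57
tool_pos: [0.5798, 0.1885, 0.1032]
tcp_rot: [-2.222, -2.22, 0.001]
wrist_force: [-0.3, 0.4, -2.7]
width: 0.664
grip_force: 43.8
```

```bash
python3 c.py c2.png gear_wheel 0.008
```

```text
tcp [0.5798 0.1885 0.1032] [-2.222e+00 -2.220e+00  1.000e-03] w 0.664141188380541 F [-0.3  0.4 -2.7]
gear_wheel 0.69 [195.3, 202.8, 310.8, 315.6] [0.5802 0.1892] [0.0571 0.0584] offset to tcp [0.0004 0.0007]
pred tip [251.30623573 230.53201776]
stand [0.5798 0.2015] [0.0608 0.0918]
```

Emit:
drive_tool --pt "0 0 0 0 0 0.012 0.5" --pt "0 0 0 0 0 0.012 0.5" --pt "0 0 0 0 0 0.012 0.5" --pt "0 0 0 0 0 0.012 0.5" --pt "0 0 0 0 0 0.008 0.5" --pt "0 0 0 0 0 0 0.5" --pt "0 0 0 0 0 0 0.5"

```text
time: 7.3
tool_pos: [0.5789, 0.1892, 0.0458]
tcp_rot: [-2.22, -2.221, 0.004]
wrist_force: [0.2, -0.3, -2.7]
width: 0.665
grip_force: 43.8
```

Emit:
drive_tool --pt "0 0 0 0 0 0.006 0.5" --pt "0 0 0 0 0 0.006 0.5" --pt "0 0 0 0 0 0.004 0.5" --pt "0 0 0 0 0 0.002 0.5" --pt "0 0 0 0 0 0.0015 0.5" --pt "0 0 0 0 0 0.001 0.5" --pt "0 0 0 0 0 0 0.5"

```text
time: 7.88
tool_pos: [0.5799, 0.1896, 0.0267]
tcp_rot: [-2.221, -2.221, -0.0]
wrist_force: [-0.3, 1.8, -2.8]
width: 0.665
grip_force: 43.8
```

Emit:
drive_tool --pt "0 0 0 0 0 0.001 0.5" --pt "0 0 0 0 0 0 0.5" --pt "0 0 0 0 0 0 0.5"

```text
time: 8.13
tool_pos: [0.5801, 0.1897, 0.0263]
tcp_rot: [2.221, 2.221, 0.001]
wrist_force: [-2.1, 0.8, -0.1]
width: 0.664
grip_force: 44.2
```

Weight is now carried by the shoulder (−2.7 → −0.1 N). Release gently and rise.

Emit:
drive_tool --pt "0 0 0 0 0 0.0005 0.5" --pt "0 0 0 0 0 0 0.7" --pt "0 0 0 0 0 0 0.85" --pt "0 0 0 0 0 0 0.95" --pt "0 0 0 0 0 0 0.95" --pt "0 0 0 0 0 -0.03 0.95" --pt "0 0 0 0 0 -0.04 0.95" --pt "0 0 0 0 0 -0.04 0.95"

```text
time: 8.8
tool_pos: [0.5784, 0.1888, 0.1346]
tcp_rot: [-2.22, -2.22, 0.006]
wrist_force: [1.0, -0.6, 1.0]
width: 0.953
grip_force: 0.0
```

Emit:
drive_tool --pt "0 0 0 -0.03 0 -0.02 0.6" --pt "0 0 0 -0.04 -0.02 0 0.6" --pt "0 0 0 -0.03 -0.04 0 0.6" --pt "0 0 0 0 -0.04 0 0.6" --pt "0 0 0 0 -0.025 0 0.6" --pt "0 0 0 0 -0.02 0 0.6" --pt "0 0 0 0 0 0 0.6" --pt "0 0 0 0 0 0 0.6"

```text
time: 9.47
tool_pos: [0.4425, 0.097, 0.1555]
tcp_rot: [2.221, 2.221, 0.001]
wrist_force: [0.2, -0.2, 0.4]
width: 0.597
grip_force: 0.0
```

```bash
python3 b.py w5.png spacer_sleeve gear_wheel shaft_stand
```

```text
t 9.4667 tcp [0.4425 0.097  0.1555] [2.221e+00 2.221e+00 1.000e-03]
[[1.0, -0.001, -0.002, 0.443], [0.002, 0.953, 0.302, 0.174], [0.001, -0.302, 0.953, 0.298], [0.0, 0.0, 0.0, 1.0]]
spacer_sleeve 0.91 [221. 154. 259. 186.] ell [0.4317 0.1069] [0.0296 0.0312] circ [0.4319 0.107  0.0163] rgb [169. 176. 172.]
gear_wheel 0.64 [382.  40. 457. 116.] ell [0.5887 0.1888] [0.0611 0.0624] circ [0.5893 0.1883 0.0345] rgb [147. 156. 156.]
shaft_stand 0.96 [357.  25. 464. 130.] ell [0.5787 0.1889] [0.0773 0.086 ] circ [0.5761 0.1891 0.0432] rgb [118. 129. 133.]
```

View pics/w5.png

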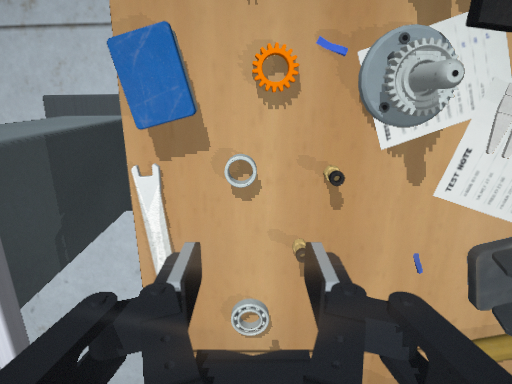

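The gear sits flat on the shoulder at (420,75). The sleeve is at (241,171), with the fitting well clear. Down to the sleeve.

Emit:
drive_tool --pt "0 0 0 0.0085 -0.0105 0.02 0.6" --pt "0 0 0 0 0 0.04 0.6" --pt "0 0 0 0 0 0.03 0.6" --pt "0 0 0 0 0 0.02 0.6" --pt "0 0 0 0 0 0 0.6" --pt "0 0 0 0 0 0 0.6" --pt "0 0 0 0 0 0 0.6"

```text
time: 10.25
tool_pos: [0.4341, 0.1059, 0.0464]
tcp_rot: [2.221, 2.221, 0.002]
wrist_force: [0.7, 0.4, 0.8]
width: 0.603
grip_force: 0.0
```

```bash
python3 b.py w6.png spacer_sleeve
```

```text
t 10.25 tcp [0.4341 0.1059 0.0464] [2.221e+00 2.221e+00 2.000e-03]
[[1.0, -0.001, -0.002, 0.434], [0.002, 0.953, 0.302, 0.183], [0.002, -0.302, 0.953, 0.189], [0.0, 0.0, 0.0, 1.0]]
spacer_sleeve 0.76 [222. 198. 276. 250.] ell [0.4319 0.108 ] [0.029  0.0334] circ [0.4317 0.108  0.0169] rgb [166. 172. 169.]
```

Emit:
drive_tool --pt "0 0 0 0 -0.0022 0.02 0.6" --pt "0 0 0 0 0 0.014 0.6" --pt "0 0 0 0 0 0.009 0.6" --pt "0 0 0 0 0 0 0.6" --pt "0 0 0 0 0 0 0.2" --pt "0 0 0 0 0 0 0.2" --pt "0 0 0 0 0 0 0.2" --pt "0 0 0 0 0 0 0.2" --force 30

```text
time: 11.02
tool_pos: [0.4315, 0.1059, 0.0035]
tcp_rot: [2.221, 2.22, 0.003]
wrist_force: [-0.1, -0.2, 4.5]
width: 0.332
grip_force: 30.0
```

Emit:
drive_tool --pt "0 0 0 0 0 0 0.2" --pt "0 0 0 0 0 0 0.2" --pt "0 0 0 0 0 0 0.2"

```text
time: 11.27
tool_pos: [0.4315, 0.1059, 0.0035]
tcp_rot: [2.22, 2.221, 0.003]
wrist_force: [-1.4, -1.1, 5.8]
width: 0.333
grip_force: 30.1
```

Emit:
drive_tool --pt "0 0 0 0 0 -0.02 0.2" --pt "0 0 0 0 0 -0.035 0.2" --pt "0 0 0 0 0.02 -0.035 0.2" --pt "0 0 0 0 0.04 -0.024 0.2" --pt "0 0 0 0 0.04 0 0.2" --pt "0 0 0 0 0.03 0 0.2" --pt "0 0 0 -0.01 0.018 0 0.2" --pt "0 0 0 0 0 0 0.2"

```text
time: 11.93
tool_pos: [0.5784, 0.0946, 0.1147]
tcp_rot: [2.22, 2.218, 0.005]
wrist_force: [0.5, 0.6, -0.3]
width: 0.333
grip_force: 30.0
```

Emit:
drive_tool --pt "0 0 0 0 0 0 0.2" --pt "0 0 0 0 0 0 0.2" --pt "0 0 0 0 0 0 0.2"

```text
time: 12.18
tool_pos: [0.5725, 0.0958, 0.1131]
tcp_rot: [-2.22, -2.221, 0.002]
wrist_force: [-0.2, 0.9, 0.4]
width: 0.333
grip_force: 30.0
```

```bash
python3 c.py c3.png spacer_sleeve 0.0105
```

```text
tcp [0.5725 0.0958 0.1131] [-2.220e+00 -2.221e+00  2.000e-03] w 0.3328649475663614 F [-0.2  0.9  0.4]
spacer_sleeve 0.78 [221.5, 224.1, 284.7, 292.6] [0.5729 0.0987] [0.0289 0.0355] offset to tcp [0.0004 0.0029]
pred tip [265.23542688  63.41838129]
hole [265.6  62.6] 50 [[0.5797 0.1891 0.074 ]]
stand [0.5795 0.1889] [0.0825 0.0836]
```

View pics/c3.png

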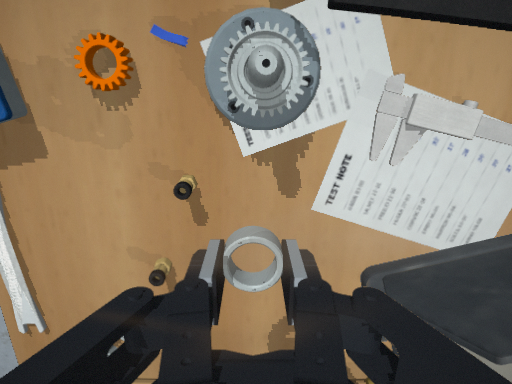

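The sleeve is held straight at (252,260) and the gear is flat on the stand. Move over the shaft.

Emit:
drive_tool --pt "0 0 0 0.03 0.004 0 0.2" --pt "0 0 0 0.033 0.003 0 0.2" --pt "0 0 0 0.02 0 0 0.2" --pt "0 0 0 0.01 0 0.008 0.2" --pt "0 0 0 0 0 0.008 0.2" --pt "0 0 0 0 0 0 0.2" --pt "0 0 0 0 0 0 0.2" --pt "0 0 0 0 0 0 0.2"

```text
time: 13.0
tool_pos: [0.5804, 0.1873, 0.0971]
tcp_rot: [-2.222, -2.22, 0.002]
wrist_force: [0.3, -0.2, 0.5]
width: 0.333
grip_force: 30.0
```

```bash
python3 c.py c4.png spacer_sleeve 0.0105
```

```text
tcp [0.5804 0.1873 0.0971] [-2.222e+00 -2.220e+00  2.000e-03] w 0.33341503285200996 F [ 0.3 -0.2  0.5]
spacer_sleeve 0.79 [219.6, 226.1, 283.7, 293.1] [0.5806 0.1902] [0.0292 0.0354] offset to tcp [0.0002 0.0029]
pred tip [250.1585988  233.06161704]
stand [0.58   0.1888] [0.0775 0.0812]
```

Emit:
drive_tool --pt "0 0 0 0.0017 -0.001 0 0.2" --pt "0 0 0 0 0 0 0.2" --pt "0 0 0 0 0 0.008 0.2" --pt "0 0 0 0 0 0.008 0.2" --pt "0 0 0 0 0 0.008 0.2" --pt "0 0 0 0 0 0.008 0.2" --pt "0 0 0 0 0 0 0.2" --pt "0 0 0 0 0 0 0.2"

```text
time: 13.82
tool_pos: [0.5789, 0.1901, 0.0642]
tcp_rot: [-2.22, -2.221, 0.004]
wrist_force: [-0.4, -0.4, 0.1]
width: 0.332
grip_force: 30.0
```

Emit:
drive_tool --pt "0 0 0 -0.0007 0.0005 0.006 0.2" --pt "0 0 0 0 0 0.006 0.2" --pt "0 0 0 0 0 0.006 0.2" --pt "0 0 0 0 0 0.004 0.2" --pt "0 0 0 0 0 0.002 0.2" --pt "0 0 0 0 0 0.001 0.2" --pt "0 0 0 0 0 0 0.2" --pt "0 0 0 0 0 0 0.2"

```text
time: 14.48
tool_pos: [0.5807, 0.1897, 0.0409]
tcp_rot: [2.221, 2.221, 0.001]
wrist_force: [0.5, -1.0, -1.0]
width: 0.329
grip_force: 30.0
```

Emit:
drive_tool --pt "0 0 0 0 0 0.0015 0.2" --pt "0 0 0 0 0 0.001 0.2" --pt "0 0 0 0 0 0.0007 0.2" --pt "0 0 0 0 0 0 0.2" --pt "0 0 0 0 0 0 0.2"

```text
time: 14.9
tool_pos: [0.5806, 0.1897, 0.0376]
tcp_rot: [2.221, 2.221, 0.0]
wrist_force: [0.9, -0.1, 0.4]
width: 0.334
grip_force: 30.0
```

Emit:
drive_tool --pt "0 0 0 0 0 0.0007 0.2" --pt "0 0 0 0 0 0 0.2" --pt "0 0 0 0 0 0 0.2"

```text
time: 15.15
tool_pos: [0.5806, 0.1897, 0.0375]
tcp_rot: [2.221, 2.221, 0.0]
wrist_force: [-2.1, -1.6, 5.1]
width: 0.331
grip_force: 30.5
```

Emit:
drive_tool --pt "0 0 0 0 0 0 0.4" --pt "0 0 0 0 0 0 0.5" --pt "0 0 0 0 0 0 0.6" --pt "0 0 0 0 0 -0.005 0.6" --pt "0 0 0 0 0 -0.03 0.6" --pt "0 0 0 0 0 -0.04 0.6" --pt "0 0 0 0 0 -0.03 0.6"

```text
time: 15.73
tool_pos: [0.5805, 0.1897, 0.1436]
tcp_rot: [2.221, 2.221, 0.0]
wrist_force: [1.6, 0.1, 0.7]
width: 0.601
grip_force: 0.0
```

Emit:
drive_tool --pt "0 0 0 0.02 -0.03 -0.01 0.7" --pt "0 0 0 0.015 -0.03 0 0.7" --pt "0 0 0 0.01 -0.03 0 0.7" --pt "0 0 0 0 -0.03 0 0.7" --pt "0 0 0 0 -0.025 0 0.7" --pt "0 0 0 0 0 0 0.7" --pt "0 0 0 0 0 0 0.7" --pt "0 0 0 0 0 0 0.7"

```text
time: 16.4
tool_pos: [0.4364, 0.2349, 0.1525]
tcp_rot: [2.22, 2.221, 0.003]
wrist_force: [0.8, 0.2, -0.0]
width: 0.7
grip_force: 0.0
```

```bash
python3 b.py w7.png pinion spacer_sleeve hex_keys
```

```text
t 16.4 tcp [0.4364 0.2349 0.1525] [2.22  2.221 0.003]
[[1.0, -0.001, -0.002, 0.436], [0.002, 0.953, 0.302, 0.312], [0.002, -0.302, 0.953, 0.295], [0.0, 0.0, 0.0, 1.0]]
pinion 0.76 [260. 197. 298. 238.] ell [0.462  0.1983] [0.0376 0.038 ] circ [0.4621 0.1985 0.0205] rgb [224. 121.  10.]
pinion 0.72 [229. 108. 276. 150.] ell [0.4365 0.2833] [0.0343 0.0357] circ [0.4364 0.2832 0.019 ] rgb [191. 199. 196.]
spacer_sleeve 0.86 [393. 218. 434. 256.] ell [0.5964 0.1769] [0.0317 0.0426] circ [0.5964 0.1783 0.0203] rgb [163. 172. 171.]
hex_keys 0.97 [323.  82. 439. 128.] ell [0.5426 0.3032] [0.0306 0.1137] circ [0.5424 0.3036 0.0476] rgb [78. 78. 82.]
```

View pics/w7.png

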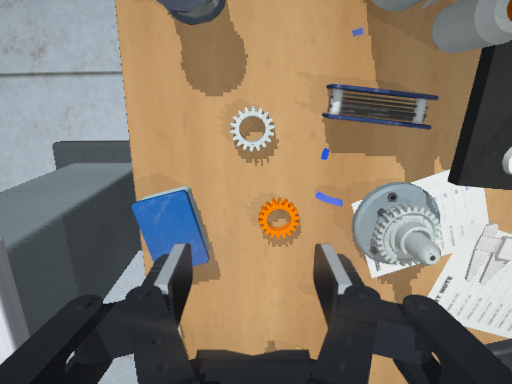

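The steel pinion is at (252,129), with the hex keys ~60 mm to its right. Approaching the pinion.

Emit:
drive_tool --pt "0 0 0 0.02 0 0.02 0.7" --pt "0 0 0 0.02 0 0.03 0.7" --pt "0 0 0 0.008 0 0.03 0.7" --pt "0 0 0 0 0 0.02 0.7" --pt "0 0 0 0 0 0 0.7" --pt "0 0 0 0 0 0 0.7" --pt "0 0 0 0 0 0 0.7"

```text
time: 17.18
tool_pos: [0.4367, 0.2829, 0.0528]
tcp_rot: [2.222, 2.221, 0.002]
wrist_force: [0.5, 0.0, 0.9]
width: 0.702
grip_force: 0.0
```

```bash
python3 b.py w8.png pinion hex_keys
```

```text
t 17.1833 tcp [0.4367 0.2829 0.0528] [2.222e+00 2.221e+00 2.000e-03]
[[1.0, -0.001, -0.001, 0.437], [0.001, 0.953, 0.302, 0.36], [0.001, -0.302, 0.953, 0.195], [0.0, 0.0, 0.0, 1.0]]
pinion 0.92 [219. 188. 286. 247.] ell [0.4367 0.285 ] [0.0385 0.0389] circ [0.4363 0.2849 0.021 ] rgb [170. 176. 172.]
pinion 0.62 [263. 301. 313. 350.] ell [0.4616 0.2026] [0.0398 0.0407] circ [0.4622 0.2023 0.0225] rgb [208. 105.   3.]
hex_keys 0.88 [349. 160. 512. 225.] ell [0.5387 0.3063] [0.0345 0.1101] circ [0.5404 0.3063 0.0502] rgb [61. 65. 77.]
```

Emit:
drive_tool --pt "0 0 0 0.0003 0 0.022 0.7" --pt "0 0 0 0 0 0.016 0.7" --pt "0 0 0 0 0 0.011 0.7" --pt "0 0 0 0 0 0 0.7" --pt "0 0 0 0 0 0 0.3" --pt "0 0 0 0 0 0 0.3" --pt "0 0 0 0 0 0 0.3" --pt "0 0 0 0 0 0 0.3"

```text
time: 18.0
tool_pos: [0.4365, 0.2835, 0.0041]
tcp_rot: [2.221, 2.221, 0.004]
wrist_force: [0.3, -1.2, 2.2]
width: 0.442
grip_force: 30.4
```

Emit:
drive_tool --pt "0 0 0 0 0 0 0.3" --pt "0 0 0 0 0 0 0.3" --pt "0 0 0 0 0 0 0.3"

```text
time: 18.25
tool_pos: [0.4365, 0.2835, 0.004]
tcp_rot: [2.221, 2.221, 0.003]
wrist_force: [-0.9, -0.1, 5.8]
width: 0.447
grip_force: 30.7
```

Emit:
drive_tool --pt "0 0 0 0 0 -0.02 0.3" --pt "0 0 0 0 0 -0.035 0.3" --pt "0 0 0 0 0 -0.035 0.3" --pt "0 0 0 -0.02 0.015 -0.024 0.3" --pt "0 0 0 -0.03 0.025 0 0.3" --pt "0 0 0 -0.03 0.025 0 0.3" --pt "0 0 0 -0.03 0.025 0 0.3" --pt "0 0 0 -0.03 0.025 0 0.3"

```text
time: 18.92
tool_pos: [0.5512, 0.1416, 0.1171]
tcp_rot: [2.221, 2.222, 0.001]
wrist_force: [0.2, 0.9, -0.4]
width: 0.445
grip_force: 30.5
```

Emit:
drive_tool --pt "0 0 0 -0.03 0.02 0 0.3" --pt "0 0 0 -0.018 0.008 0 0.3" --pt "0 0 0 0 0 0 0.3" --pt "0 0 0 0 0 0 0.3" --pt "0 0 0 0 0 0 0.3"

```text
time: 19.33
tool_pos: [0.5777, 0.0953, 0.1163]
tcp_rot: [-2.221, -2.22, 0.001]
wrist_force: [0.6, 0.1, 0.6]
width: 0.441
grip_force: 30.5
```

```bash
python3 c.py c5.png pinion 0.008
```

```text
tcp [0.5777 0.0953 0.1163] [-2.221e+00 -2.220e+00  1.000e-03] w 0.4408705787907724 F [0.6 0.1 0.6]
pinion 0.87 [213.7, 214.8, 295.7, 297.1] [0.578  0.0975] [0.038  0.0406] offset to tcp [0.0004 0.0023]
pinion 0.64 [70.0, 34.1, 123.6, 92.4] [0.5166 0.1849] [0.021  0.0224] offset to tcp [-0.0611  0.0896]
pred tip [255.4089586   63.03227352]
hole [255.90196078  62.56862745] 51 [[0.5798 0.1889 0.074 ]]
stand [0.5797 0.1889] [0.0828 0.0836]
```

View pics/c5.png

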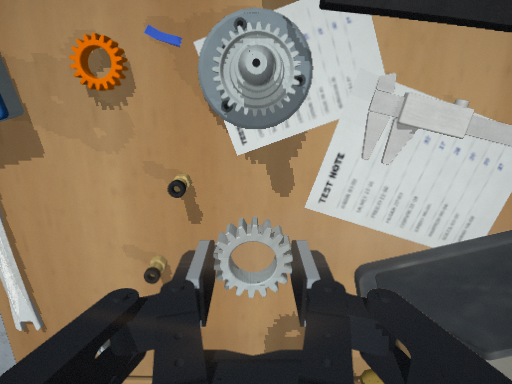

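The pinion is held level at (253,258), and the sleeve is on the shaft, flat. Carry the pinion over.

Emit:
drive_tool --pt "0 0 0 0.03 0.0018 0 0.3" --pt "0 0 0 0.033 0 0 0.3" --pt "0 0 0 0.02 0 0 0.3" --pt "0 0 0 0.011 0 0.008 0.3" --pt "0 0 0 0 0 0.008 0.3" --pt "0 0 0 0 0 0 0.3" --pt "0 0 0 0 0 0 0.3" --pt "0 0 0 0 0 0 0.3"

```text
time: 20.15
tool_pos: [0.5798, 0.1878, 0.1002]
tcp_rot: [-2.222, -2.22, 0.002]
wrist_force: [1.1, -0.1, -0.5]
width: 0.441
grip_force: 30.5
```

Run:
```python
from h import *
s=status.read_state(); print(s['tool_pos'],s['tcp_rot'])
```

```text
[0.57979562 0.18778527 0.10017309] [-2.22200718e+00 -2.22045273e+00  2.21115419e-03]
```

Emit:
drive_tool --pt "0 0 0 0.0008 -0.0003 0 0.3" --pt "0 0 0 0 0 0 0.3" --pt "0 0 0 0 0 0.008 0.3" --pt "0 0 0 0 0 0.008 0.3" --pt "0 0 0 0 0 0.008 0.3" --pt "0 0 0 0 0 0.008 0.3" --pt "0 0 0 0 0 0 0.3" --pt "0 0 0 0 0 0 0.3"

```text
time: 20.82
tool_pos: [0.579, 0.1895, 0.0674]
tcp_rot: [-2.22, -2.221, 0.004]
wrist_force: [1.1, 0.8, -1.7]
width: 0.448
grip_force: 30.5
```

Emit:
drive_tool --pt "0 0 0 -0.0006 0.0005 0.005 0.3" --pt "0 0 0 0 0 0.004 0.3" --pt "0 0 0 0 0 0.003 0.3" --pt "0 0 0 0 0 0.0015 0.3" --pt "0 0 0 0 0 0.001 0.3" --pt "0 0 0 0 0 0 0.3" --pt "0 0 0 0 0 0 0.3"

```text
time: 21.4
tool_pos: [0.5806, 0.1892, 0.0544]
tcp_rot: [2.221, 2.221, 0.0]
wrist_force: [0.3, 0.2, -1.1]
width: 0.445
grip_force: 30.5
```

Emit:
drive_tool --pt "0 0 0 0 0 0.0015 0.3" --pt "0 0 0 0 0 0.001 0.3" --pt "0 0 0 0 0 0 0.3" --pt "0 0 0 0 0 0 0.3"

```text
time: 21.73
tool_pos: [0.5807, 0.1892, 0.0521]
tcp_rot: [2.221, 2.221, 0.001]
wrist_force: [-0.7, -0.5, 0.8]
width: 0.451
grip_force: 30.6
```

Emit:
drive_tool --pt "0 0 0 0 0 0.0007 0.3" --pt "0 0 0 0 0 0 0.3" --pt "0 0 0 0 0 0 0.3"

```text
time: 21.98
tool_pos: [0.5808, 0.1891, 0.052]
tcp_rot: [2.221, 2.221, 0.001]
wrist_force: [-2.0, -0.4, 5.5]
width: 0.445
grip_force: 31.1
```

Emit:
drive_tool --pt "0 0 0 0 0 0 0.5" --pt "0 0 0 0 0 0 0.6" --pt "0 0 0 0 0 0 0.7" --pt "0 0 0 0 0 -0.005 0.7" --pt "0 0 0 0 0 -0.03 0.7" --pt "0 0 0 0 0 -0.04 0.7" --pt "0 0 0 -0.02 -0.01 -0.025 0.7" --pt "0 0 0 -0.035 -0.02 0 0.7"

```text
time: 22.65
tool_pos: [0.5572, 0.137, 0.1593]
tcp_rot: [2.212, 2.219, 0.021]
wrist_force: [2.2, -0.5, 1.5]
width: 0.698
grip_force: 0.0
```

Emit:
drive_tool --pt "0 0 0 -0.036 -0.02 0 0.7" --pt "0 0 0 -0.036 -0.02 0 0.7" --pt "0 0 0 -0.036 -0.02 0 0.7" --pt "0 0 0 -0.036 -0.02 0 0.7" --pt "0 0 0 -0.03 -0.018 0 0.7" --pt "0 0 0 -0.02 -0.012 0 0.7" --pt "0 0 0 0 0 0 0.7" --pt "0 0 0 0 0 0 0.7"

```text
time: 23.32
tool_pos: [0.4401, -0.0607, 0.1515]
tcp_rot: [2.224, 2.218, 0.001]
wrist_force: [-0.2, -0.1, 0.3]
width: 0.701
grip_force: 0.0
```

```bash
python3 b.py w9.png ball_bearing
```

```text
t 23.3167 tcp [ 0.4401 -0.0607  0.1515] [2.224e+00 2.218e+00 1.000e-03]
[[1.0, 0.002, -0.0, 0.44], [-0.001, 0.953, 0.302, 0.016], [0.001, -0.302, 0.953, 0.294], [0.0, 0.0, 0.0, 1.0]]
ball_bearing 0.59 [228. 155. 275. 205.] ell [ 0.44 -0.06] [0.0407 0.0433] circ [ 0.4392 -0.0598  0.0222] rgb [152. 160. 159.]
```

View pics/w9.png

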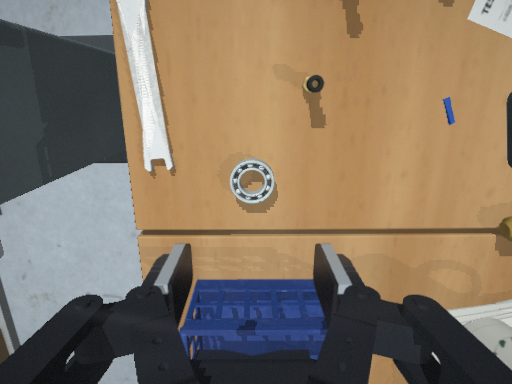

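Run:
```python
from h import *
p=shot('wrist'); K=np.array(p['intrinsics']);D=np.array(p['D'])
M=np.array([[1,0,0],[0,.953,.302],[0,-.302,.953]])
A=[];b=[]
for (u,v),c in [((90,285),(.675,.077,.373)),((220,322),(.504,.137,.374)),((255,281),(.44,.016,.294))]:
    n=cv2.undistortPoints(np.array([[[u,v]]],float),K,D)[0,0]; d=M@[n[0],-n[1],-1]
    print(np.round(np.array(c)+d*(c[2]/-d[2]),3)); A.append([d[2],-d[1]]); b.append(d[2]*c[1]-d[1]*c[2])
print(np.linalg.lstsq(np.array(A),np.array(b),rcond=None)[0])
```

```text
[ 0.45  -0.172  0.   ]
[ 0.457 -0.173  0.   ]
[ 0.443 -0.174  0.   ]
[-0.17457875 -0.00163474]
```

Bearing is at (252,181), basket edge at y=−0.174, well clear. Descend.

Emit:
drive_tool --pt "0 0 0 0 0 0.03 0.7" --pt "0 0 0 0 0 0.04 0.7" --pt "0 0 0 0 0 0.03 0.7" --pt "0 0 0 0 0 0 0.7" --pt "0 0 0 0 0 0 0.7" --pt "0 0 0 0 0 0 0.7"

```text
time: 23.97
tool_pos: [0.442, -0.0595, 0.0524]
tcp_rot: [2.219, 2.222, 0.001]
wrist_force: [-0.3, -0.5, -0.4]
width: 0.701
grip_force: 0.0
```

```bash
python3 b.py w10.png ball_bearing
```

```text
t 23.9667 tcp [ 0.442  -0.0595  0.0524] [2.219e+00 2.222e+00 1.000e-03]
[[1.0, -0.002, -0.002, 0.442], [0.003, 0.953, 0.302, 0.017], [0.002, -0.302, 0.953, 0.194], [0.0, 0.0, 0.0, 1.0]]
ball_bearing 0.96 [212. 188. 281. 256.] ell [ 0.4399 -0.0598] [0.041  0.0438] circ [ 0.4407 -0.0597  0.0224] rgb [146. 152. 150.]
```

Emit:
drive_tool --pt "0 0 0 -0.0018 -0.002 0.02 0.7" --pt "0 0 0 0 0 0.016 0.7" --pt "0 0 0 0 0 0.0125 0.7" --pt "0 0 0 0 0 0 0.7" --pt "0 0 0 0 0 0 0.3" --pt "0 0 0 0 0 0 0.3" --pt "0 0 0 0 0 0 0.3" --pt "0 0 0 0 0 0 0.3"

```text
time: 24.73
tool_pos: [0.4401, -0.0619, 0.0045]
tcp_rot: [2.22, 2.22, 0.003]
wrist_force: [-1.5, 0.2, 7.3]
width: 0.469
grip_force: 30.5
```

Emit:
drive_tool --pt "0 0 0 0 0 0 0.3" --pt "0 0 0 0 0 0 0.3" --pt "0 0 0 0 0 0 0.3"

```text
time: 24.98
tool_pos: [0.4401, -0.062, 0.0045]
tcp_rot: [2.22, 2.22, 0.003]
wrist_force: [-1.8, 0.3, 6.6]
width: 0.468
grip_force: 30.5
```

Emit:
drive_tool --pt "0 0 0 0 0 -0.02 0.3" --pt "0 0 0 0 0 -0.035 0.3" --pt "0 0 0 0 0 -0.035 0.3" --pt "0 0 0 0.015 0.015 -0.03 0.3" --pt "0 0 0 0.027 0.024 0 0.3" --pt "0 0 0 0.027 0.024 0 0.3" --pt "0 0 0 0.027 0.024 0 0.3" --pt "0 0 0 0.027 0.024 0 0.3"

```text
time: 25.65
tool_pos: [0.5511, 0.0627, 0.1241]
tcp_rot: [2.22, 2.22, 0.003]
wrist_force: [0.8, -0.7, -0.6]
width: 0.466
grip_force: 30.7
```

Emit:
drive_tool --pt "0 0 0 0.02 0.018 0 0.3" --pt "0 0 0 0.012 0.009 0 0.3" --pt "0 0 0 0 0 0 0.3" --pt "0 0 0 0 0 0 0.3" --pt "0 0 0 0 0 0 0.3"

```text
time: 26.07
tool_pos: [0.5754, 0.0925, 0.1224]
tcp_rot: [-2.221, -2.221, 0.002]
wrist_force: [-0.7, -0.5, 0.2]
width: 0.463
grip_force: 30.7
```

```bash
python3 c.py c6.png ball_bearing 0.0075
```

```text
tcp [0.5754 0.0925 0.1224] [-2.221e+00 -2.221e+00  2.000e-03] w 0.46279120916382993 F [-0.7 -0.5  0.2]
pred tip [259.46598231  58.66113244]
hole [260.20833333  58.0625    ] 48 [[0.5799 0.189  0.074 ]]
stand [0.5795 0.1887] [0.0829 0.0837]
```

View pics/c6.png

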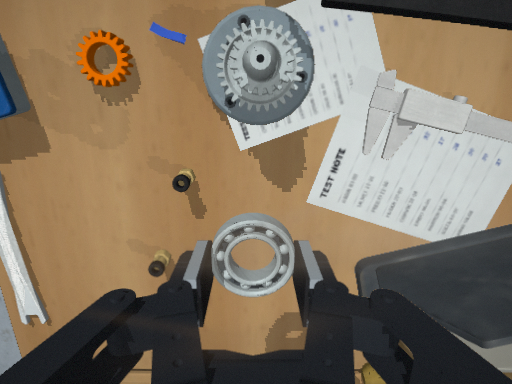

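The bearing is held level at (253,257) and the pinion is flat on the sleeve. The network missed the bearing, so I'll read its edges from the picture.

Run:
```python
from h import *
p=shot('wrist'); t=p['st']['tool_pos']; z=t[2]+.0075; print(np.round(t,4))
# rim: left, right, bottom edge ; bore: left,right
P=atz(p,[(253,297.5),(212,257),(294.5,257)],z)[:,:2]; print(np.round(P-t[:2],4), 'yc off',P[0,1]+.021-t[1])
for m in masks_of(p,'ball_bearing')[:2]+masks_of(p,'pinion')[:3]:
    cs=max(cv2.findContours(m['mask'].astype(np.uint8),0,1)[0],key=cv2.contourArea)
    e=cv2.fitEllipse(atz(p,cs.reshape(-1,2),z)[:,:2].astype(np.float32)); print(m['score'],m['bbox'],np.round(np.array(e[0])-t[:2],4),np.round(e[1],4))
```

```text
[0.5755 0.0922 0.1225]
[[ 0.0007 -0.0199]
 [-0.0189  0.0028]
 [ 0.0205  0.0029]] yc off 0.001094536983376887
0.57 [209.5, 211.3, 298.8, 296.4] [0.0004 0.0028] [0.0404 0.0456]
0.25 [229.0, 26.1, 296.6, 93.5] [0.004  0.0895] [0.0231 0.0239]
0.79 [77.7, 27.4, 130.7, 86.9] [-0.0588  0.0909] [0.0207 0.0211]
0.56 [228.7, 23.8, 297.6, 93.5] [0.004  0.0897] [0.0231 0.024 ]
0.48 [216.5, 21.9, 304.1, 112.3] [0.003  0.0876] [0.0299 0.0306]
```

Emit:
drive_tool --pt "0 0 0 0.03 0.004 0 0.3" --pt "0 0 0 0.034 0 0 0.3" --pt "0 0 0 0.022 0 0 0.3" --pt "0 0 0 0.0115 0 0.01 0.3" --pt "0 0 0 0 0 0.01 0.3" --pt "0 0 0 0 0 0 0.3" --pt "0 0 0 0 0 0 0.3" --pt "0 0 0 0 0 0 0.3"

```text
time: 27.03
tool_pos: [0.58, 0.1893, 0.1018]
tcp_rot: [-2.222, -2.22, 0.003]
wrist_force: [0.0, 0.1, -0.8]
width: 0.466
grip_force: 30.7
```

Emit:
drive_tool --pt "0 0 0 -0.0006 -0.0004 0 0.3" --pt "0 0 0 0 0 0 0.3" --pt "0 0 0 0 0 0.007 0.3" --pt "0 0 0 0 0 0.007 0.3" --pt "0 0 0 0 0 0.007 0.3" --pt "0 0 0 0 0 0.006 0.3" --pt "0 0 0 0 0 0 0.3" --pt "0 0 0 0 0 0 0.3"

```text
time: 27.7
tool_pos: [0.5793, 0.1901, 0.0745]
tcp_rot: [-2.221, -2.221, 0.003]
wrist_force: [-0.7, -0.4, -0.3]
width: 0.466
grip_force: 30.7
```

Emit:
drive_tool --pt "0 0 0 -0.001 0.0003 0.003 0.3" --pt "0 0 0 0 0 0.002 0.3" --pt "0 0 0 0 0 0.0015 0.3" --pt "0 0 0 0 0 0.001 0.3" --pt "0 0 0 0 0 0 0.3" --pt "0 0 0 0 0 0 0.3"

```text
time: 28.2
tool_pos: [0.5804, 0.1893, 0.0682]
tcp_rot: [2.221, 2.221, 0.0]
wrist_force: [0.3, 0.2, 0.0]
width: 0.462
grip_force: 30.7
```

Emit:
drive_tool --pt "0 0 0 0 0 0.0015 0.3" --pt "0 0 0 0 0 0.001 0.3" --pt "0 0 0 0 0 0.0007 0.3" --pt "0 0 0 0 0 0 0.3" --pt "0 0 0 0 0 0 0.3"

```text
time: 28.62
tool_pos: [0.5803, 0.1892, 0.0648]
tcp_rot: [-2.221, -2.221, 0.0]
wrist_force: [-0.3, 0.7, -0.8]
width: 0.466
grip_force: 30.7
```

Emit:
drive_tool --pt "0 0 0 0 0 0.001 0.3" --pt "0 0 0 0 0 0 0.3" --pt "0 0 0 0 0 0 0.3"

```text
time: 28.87
tool_pos: [0.5806, 0.1893, 0.0645]
tcp_rot: [2.221, 2.221, 0.0]
wrist_force: [-1.1, -0.3, 4.1]
width: 0.469
grip_force: 31.1
```

Seated. Release, retreat up and back for a look.

Emit:
drive_tool --pt "0 0 0 0 0 0 0.5" --pt "0 0 0 0 0 0 0.6" --pt "0 0 0 0 0 0 0.7" --pt "0 0 0 0 0 -0.005 0.7" --pt "0 0 0 0 0 -0.03 0.7" --pt "0 0 0 0 0 -0.04 0.7" --pt "0 0 0 -0.02 -0.01 -0.02 0.7" --pt "0 0 0 -0.03 -0.02 0 0.7"

```text
time: 29.53
tool_pos: [0.5565, 0.1415, 0.1664]
tcp_rot: [2.213, 2.219, 0.019]
wrist_force: [1.3, -0.9, 0.9]
width: 0.701
grip_force: 0.0
```

Emit:
drive_tool --pt "0 0 0 -0.035 -0.02 0 0.7" --pt "0 0 0 -0.03 -0.03 0 0.7" --pt "0 0 0 0 -0.03 0 0.7" --pt "0 0 0 0 0 0 0.7" --pt "0 0 0 0 0 0 0.7" --pt "0 0 0 0 0 0 0.7"

```text
time: 30.03
tool_pos: [0.4719, 0.075, 0.1597]
tcp_rot: [2.22, 2.22, 0.003]
wrist_force: [-1.1, -0.9, 0.0]
width: 0.7
grip_force: 0.0
```

Run:
```python
from h import *
a=shot('wrist')['color'][0:260,150:490]; s=shot('scene')['color'][150:250,190:340]
a=cv2.resize(a,(785,600))[:300]; s=cv2.resize(s,(450,300),interpolation=2)
im=np.zeros((600,785,3),np.uint8); im[:300]=a; im[300:,:450]=s
cv2.imwrite('pics/end.png',im[:,:,::-1])
```

```text
(no output)
```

View pics/end.png

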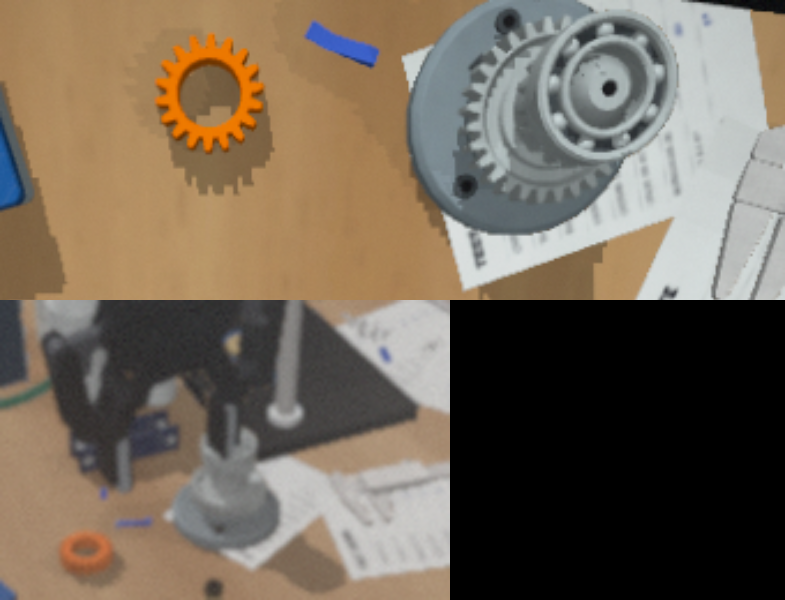

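All four parts are stacked flat. The bearing is on top at (607,85), with the shaft tip centred in it. Handing in.

```bash
python3 -c "
from workcell import workorder; print(workorder.finish_job())"
```

```text
the job is handed in; nothing more can be done
None
```

The gear wheel, spacer sleeve, pinion and ball bearing are stacked on the layshaft in that order, all flat in the last picture, and the job was handed in at about 30 s; the hand-in gave no verdict.

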